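# Refit the wax heater's dial knob and set it

### The job

One dial of the red wax-heater control box has lost its knob. Pick up the loose black knob, turn it on the bare D-shaft until its bore's flat matches the shaft's flat, push it on gently until it snaps fully home, then turn it clockwise until its white pointer is at that dial's orange mark and let go. Do not force it (more than about 30 N of push or wrench damages the shaft), and leave the other things on the bench where they are.

Things in the scene. Friction and masses are not known exactly. Their poses are not given: they have to be found in the camera images.
- control_box: Red box fixed to the bench, 170 x 270 x 60 mm (x, y, z), origin under its centre. On top two aluminium dial plates (58 mm wide, tops 63 mm above the bench): at (-10, +65) mm with the bare D-shaft, at (-10, -65) mm with a fixed knob like the loose one (44 mm tall). Lamps and a rocker at its +x edge rise 5 mm.
- shaft_foot (a point): On the shaft's axis at the top of the dial plate; axes as the box. Steel shaft radius 10 mm, 20 mm tall, one flat 3 mm from the axis. It turns about z from -1.05 to +1.25 rad, stiffly (0.1 N m). Its turn is not measured: at the start the flat faces the box's +x turned by -0.35 to +1.05 rad (positive counter-clockwise from above); see it by camera or find it by feel.
- shaft_tip (a point): Centre of the shaft's top, 20 mm above shaft_foot; axes as the box. The round side of the top edge tapers by 1.5 mm over 2.5 mm, the flat's corners are sharp. On the side away from the flat a sprung brass catch, centred 8 mm above the plate, stands 3 mm out of the shaft: it takes a push of about 10 N to pass it, then it snaps and holds the knob down.
- knob: Loose black knob, about 150 g, standing bore-down on the bench; origin at the centre of its underside, z up. Round body 47 mm wide, 24 mm tall; on it a grip bar 14 mm wide (y), 44 mm long (x), from 24 to 44 mm height. Pointer at -x, bore's flat on the +x side: the flats match when knob yaw = box yaw + shaft's turn, within about 0.15 rad.
- bore_mouth (a point): On the knob, at its origin: centre of the bore's mouth. Bore radius 10.6 mm, 21.5 mm deep, mouth flared to 12.1 mm over 3 mm; its flat, 3.3 mm from the axis, begins 4 mm inside. At a wrong angle the knob stops 16 mm above shaft_foot with the shaft's tip caught in the mouth; at the right angle it drops on, meets the catch at about 10 mm and snaps down to 0, on the plate.
- pointer (a point): Tip of the knob's white pointer, on the knob at (-27, 0, 0) mm.
- dial_mark (a point): Where the pointer's tip must be when the seated knob is set to the orange mark: 27 mm from shaft_foot, on the dial plate (the orange stripe lies just beyond it). The knob's yaw is then the box's yaw - 0.80 rad (clockwise of straight towards the box's -x).
- wax_block: Bystander: red wax block, 35 x 62 x 18 mm, origin at the centre of its underside.
- wax_tin: Bystander: round aluminium tin, 58 mm wide, 20 mm tall, origin at the centre of its underside.
- spray_can: Bystander: blue can, 54 mm wide, 190 mm tall, origin at the centre of its underside.
- cleaner: Bystander: white bottle with a yellow cap, 66 mm wide, 170 mm tall, origin at the centre of its underside.
- brush: Bystander: wooden ski brush, 60 x 150 x 38 mm, origin at the centre of its underside.
- scraper: Bystander: yellow scraper blade, 60 x 130 x 5 mm, lying flat, origin at the centre of its underside.
- screwdriver: Bystander: screwdriver lying on the bench near the robot.

How it is judged (in metres and radians):
On the way:
1. the knob is snapped fully home on the shaft (z of knob in the frame of shaft_foot below 0.0018 m and horizontal distance between knob and shaft_foot below 0.003 m and angle between knob's own z axis and vertical below 0.08 rad), for 0.2 s.
At the end, for the whole second after the job is handed in: The knob sits on the shaft, upright, its underside within 1.8 mm of the dial plate and its axis within 3 mm of the shaft's, its pointer's tip within 4.5 mm (0.16 rad) of the dial mark, released and at rest (all of step 1 and z of knob in the frame of shaft_foot above -0.002 m and horizontal distance between pointer and dial_mark below 0.0045 m and linear speed of knob below 0.01 m/s); the robot touches nothing.
It fails at once if the knob is forced against the shaft or box: more than 45 N of contact force in all (about 30 N of push or wrench on top of the catch's own grip) (contact force between knob and control_box above 45 N).
It fails at once if a bystander is moved by more than 30 mm (distance of any of wax_block, wax_tin, spray_can, cleaner, brush, scraper, screwdriver from where it was at the start of the episode above 0.03 m).
It also fails if it takes over 64 s, if anything falls off the work surface, if the arm or the gripper's body presses on something with over 40 N, if the wrist force passes 120 N, or if a joint passes its speed limit or range.

### The arm

A 6-joint arm with a two-finger parallel gripper is mounted at the origin on the work surface. World frame = base frame: x ahead of the robot, y to its left, z up, the work surface at z = 0. Lengths are in mm, angles in rad, forces in N, time in s.
With the tool pointing down it reaches from about 350 to 875 mm from the base axis. Payload 4.2 kg.
Tool frame: the origin (TCP) lies between the finger pads; the fingertips stand 14 mm ahead of it and the grasp point (between the pads) lies 5 mm behind it; z points along the fingers, y is the line along which they close (so a half turn about z gives the same grasp; the last joint's range is limited). The gripper opens to 85 mm and grips with 20 to 120 N. Pads are 22 mm wide; open, the fingers measure 114 mm over their backs; the gripper's body (76 mm by 85 mm) begins 54 mm behind the grasp point. The pads swing forward as they close: fully open they stand 13 mm farther back than shut.
Start: joints at [-1.026, 0.385, 0.008, 0, -1.194, -0.259], TCP at [176.219, -599.622, 245.312] pointing down, gripper open.
Joint ranges: [-3.14, 3.14], [-1.21, 2.06], [-1.07, 1.41], [-3.16, 2.05], [-2.99, -0.16], [-3.1, 3.1]. Speed limits (rad/s): [2.79, 2.79, 3.14, 3.14, 3.14, 3.14].

### API

Orientations are given as a unit quaternion [x, y, z, w].
In Python, from bench import * gives the robot as it stands.
- The arm moves only by the tool carry_out, never from a script. Its argument "motion" is a list of rows, each a list of 7 numbers: the turn, a rotation vector about the tool's x, y, z in rad, then the shift along the tool's x, y, z in mm, then the opening, from -1 (shut) to 1 (fully open), so that 0 is half open. A call has 1 to 5 rows; each row is the pose to reach, as a shift and turn from the pose commanded when the call began, along the tool's axes at that moment; what a row does not reach only later rows make up. A row lasts 1/8 s, in which the tool goes at most 62.5 mm and 10.7 degrees, less where a joint would pass 70% of its speed; a pose out of reach is approached as far as the arm can. A call with a gripper value outside its range is refused whole. The fingers move at their own pace and stop on an object; the grip force is fixed at half the most. Time passes only in rows, so rows that repeat a pose let the fingers close. It gives the time, the measured TCP pose, the force, the opening and the grip force at its end, in the units of the state.
- read_state(): the state, without advancing time (a new reading comes with each control period).
- get_image(name): name is "scene" or "top" or "wrist"; returns a dict with "color" (400x640x3 uint8, blue, green, red), "mtx" (3x3 intrinsics, pixels), "k1" (the pictures are not rectified: a ray, as slopes to the right and down, at radius r is drawn at 1 + k1 r^2 times it, then the intrinsics apply), "position" and "orientation" of the camera in the world. Camera axes: x right, y down, z forward; pixel columns grow to the right and rows downward; lengths in mm; the calibration is good to about 2 mm. A picture is of the moment at which its call begins. There is no depth.
- job_done(): hands the job in; it is judged then, once.
The state is a dict: "clock": time; "joints": joint angles; "joint_vel": joint speeds; "joint_efforts": joint torques, N m; "position": TCP position; "ee_rot": TCP orientation; "contact_force": force on the tool from outside, world axes, zero at the start; "wrist_torque": the same for the moment, N m; "gripper_width": finger opening in mm; "grasp_force": force on a finger pad.
Only numpy, scipy, OpenCV 4.12 (cv2) and the standard library are available. Lean on these libraries where they do the work, as an engineer would, in place of code of your own. Each camera call takes 0.05 s, during which the arm holds its last target. There are 200 camera calls.

## Working session

There is one attempt and no reset: what is moved stays moved. The work goes in short steps, Python scripts to look and compute and a tool call to move; the robot and the scene stay as the last step left them, time stands still between calls to the robot, and variables do not carry over. Pictures are saved under pics/ and viewed, at most 10 in all, crops included, and the job is handed in when it is done.

Besides the shell and the picture viewer there is one more tool, called as name(argument=value, ...), one argument or row to a line, values as JSON. carry_out: Moves the arm, as the interface text tells. Its arguments: {"type":"object","properties":{"motion":{"type":"array"}},"required":["motion"]}

```bash
mkdir -p pics
cat > h.py <<'E'
from bench import *
import numpy as np, cv2
from scipy.spatial.transform import Rotation as R
def grab(n,f=None):
    im=get_image(n)
    if f: cv2.imwrite('pics/'+f,im['color'])
    return im
def ray(im,u,v):
    K=np.array(im['mtx']);x=np.array([(u-K[0,2])/K[0,0],(v-K[1,2])/K[1,1]])
    s=x.copy()
    for _ in range(30): s=x/(1+im['k1']*(s@s))
    return R.from_quat(im['orientation']).apply([s[0],s[1],1])
def onz(im,u,v,z):
    d=ray(im,u,v);p=np.array(im['position']);return p+d*(z-p[2])/d[2]
def proj(im,P):
    q=R.from_quat(im['orientation']).inv().apply(np.array(P,float)-im['position']);s=q[...,:2]/q[...,2:]
    s=s*(1+im['k1']*(s**2).sum(-1,keepdims=True));K=np.array(im['mtx']);return s*[K[0,0],K[1,1]]+K[:2,2]
E
python3 - <<'E'
from h import *
import pickle
for n in ['top','scene']:
    im=grab(n,n+'0.png');pickle.dump(im,open(n+'0.pkl','wb'));print(im['position'],im['orientation'],im['mtx'],im['k1'])
s=read_state();print(s)
E
```

```text
[ 435.71542871  -29.16414204 1247.49386394] [ 0.71551779 -0.6970682   0.03431351 -0.0308675 ] [[389.12032386   0.         320.9030936 ]
 [  0.         389.12032386 198.48328288]
 [  0.           0.           1.        ]] -0.08535044786752324
[ 978.89457589 -636.95588506  951.01441887] [ 0.90242439  0.26471264 -0.10020408 -0.32483315] [[448.07087647   0.         312.69040174]
 [  0.         448.07087647 205.51176761]
 [  0.           0.           1.        ]] -0.08144202391839854
{'clock': 0.1, 'joints': array([-1.02637606e+00,  3.85479510e-01,  6.77291771e-03, -4.35811936e-04,
       -1.19400001e+00, -2.58615066e-01]), 'joint_vel': array([ 0.00072471, -0.00282766,  0.00401556,  0.0025512 , -0.00180328,
        0.0001053 ]), 'joint_efforts': array([ 2.44012972e-04, -3.93318844e+01,  1.88928884e+01,  4.19790789e+00,
       -2.61798399e-03,  1.05626910e-05]), 'position': array([ 176.09630039, -599.16843962,  244.33499606]), 'ee_rot': array([-1.42337104e-01,  9.89817759e-01,  9.58332799e-04, -1.86849071e-04]), 'contact_force': array([-0.10322373, -0.07810727, -1.07938427]), 'wrist_torque': array([-0.05525564,  0.02631936,  0.00581644]), 'grasp_force': 0.0, 'gripper_width': 85.34531038089813}
```

View pics/top0.png

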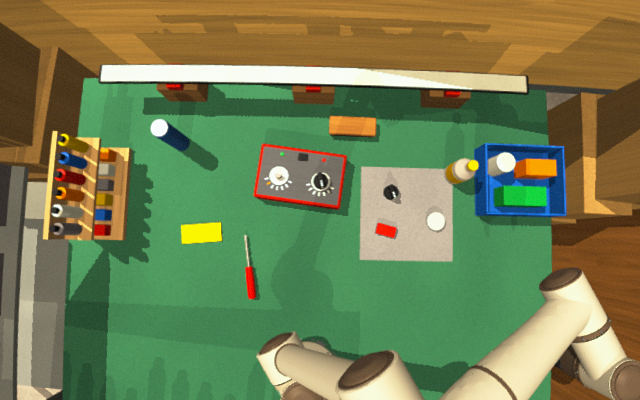

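View pics/scene0.png

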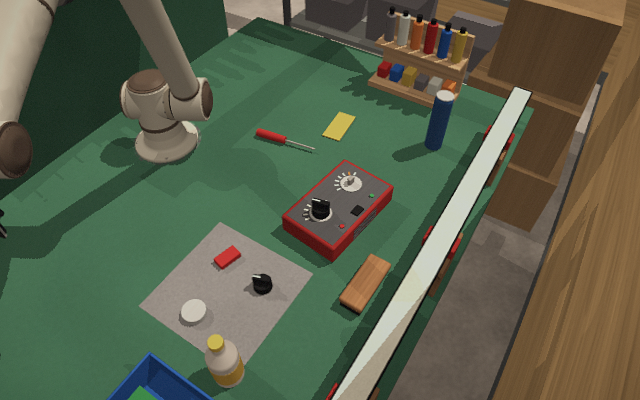

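The top picture shows the box around (300,177), the bare shaft near (279,175), the fixed knob near (320,181) and the loose knob near (391,191). The scene picture shows the loose knob at (262,284) and the shaft at (349,182). Next I enlarge these areas.

Run:
```python
from h import *
import pickle
t=pickle.load(open('top0.pkl','rb'));s=pickle.load(open('scene0.pkl','rb'))
def c(im,u,v,w,h,k): return cv2.resize(im['color'][v:v+h,u:u+w],None,fx=k,fy=k,interpolation=cv2.INTER_CUBIC)
a=c(t,250,140,100,75,4);b=c(t,366,170,50,37,8)[:300,:400];d=c(s,310,150,100,75,4);e=c(s,237,260,50,37,8)
b=cv2.resize(b,(400,300));e=cv2.resize(e,(400,300))
cv2.imwrite('pics/m0.png',np.vstack([np.hstack([a,b]),np.hstack([d,e])]))
# box top corners
g=t['color'].astype(int);m=((g[...,2]>110)&(g[...,1]<60)&(g[...,0]<60)).astype(np.uint8)
m[:,:240]=0;m[:,352:]=0;m[:138]=0;m[215:]=0
pts=cv2.findNonZero(m);print(cv2.boxPoints(cv2.minAreaRect(pts)))
for p in cv2.boxPoints(cv2.minAreaRect(pts)): print(onz(t,*p,60).round(1))
for n,z,p in [('shaft',83,(279,175)),('fixed',107,(320,181)),('knob',44,(391,191))]: print(n,onz(t,*p,z).round(1))
```

```text
[[253.28    197.04001]
 [260.98    143.14001]
 [346.80002 155.40002]
 [339.1     209.30002]]
[544.6 174.2  60. ]
[713.7 157.5  60. ]
[ 681.9 -110.4   60. ]
[513.9 -90.   60. ]
shaft [611.4  95.1  83. ]
fixed [593.1 -29.4 107. ]
knob [ 576.3 -251.9   44. ]
```

View pics/m0.png

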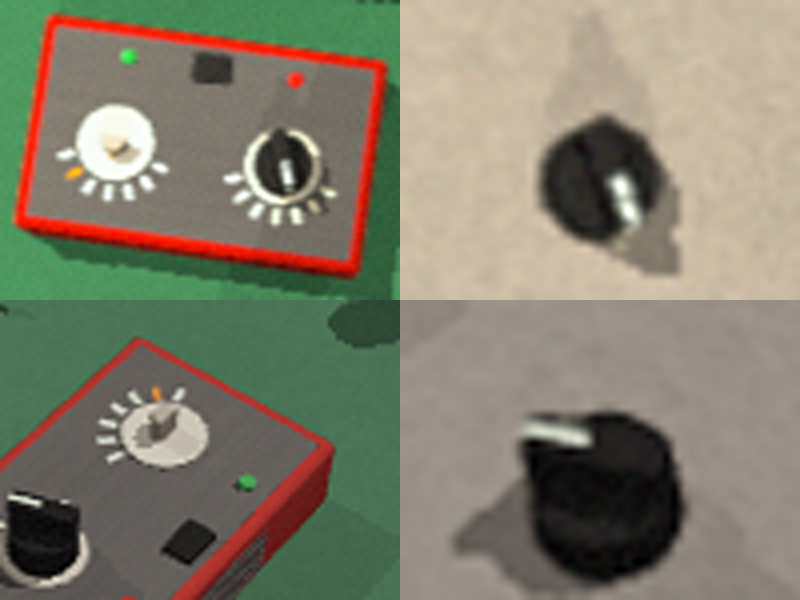

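The montage shows the shaft near (280,176) in the top picture, with its flat still unclear. The loose knob is near (391,192), with its pointer towards the robot and slightly right, giving a yaw of about +0.35. The box yaw is about -0.11, and its 170 x 268 mm size matches the one given. I move towards the knob.

carry_out(
  motion=[
    [0,0,0,-55,25,0,1],
    [0,0,0,-110,50,0,1],
    [0,0,0,-165,75,0,1],
    [0,0,0,-220,100,0,1],
    [0,0,0,-275,125,0,1],
  ],
)

```text
clock: 0.72
position: [405.9, -400.6, 245.0]
ee_rot: [-0.142, 0.99, 0.0, -0.0]
contact_force: [1.1, -1.2, -1.2]
gripper_width: 85.1
grasp_force: 0.0
```

carry_out(
  motion=[
    [0,0,0,-50,20,0,1],
    [0,0,0,-100,45,0,1],
    [0,0,0,-150,70,0,1],
    [0,0,0,-150,70,0,1],
  ],
)

```text
clock: 1.23
position: [531.2, -290.0, 244.3]
ee_rot: [-0.145, 0.989, 0.0, -0.0]
contact_force: [-0.4, -1.4, 0.3]
gripper_width: 85.1
grasp_force: 0.0
```

Run:
```python
from h import *
import pickle
im=grab('wrist','w0.png');pickle.dump(im,open('w0.pkl','wb'));s=read_state();print(s['clock'],s['position'],s['ee_rot'],im['position'],im['orientation'],im['mtx'][0],im['k1'],R.from_quat(s['ee_rot']).inv().apply(im['position']-s['position']))
```

```text
1.275 [ 529.83439273 -291.19450287  244.36158331] [-1.43803488e-01  9.89605877e-01  4.50090317e-04 -7.50027896e-04] [ 450.04464047 -314.95448112  372.41455105] [0.58911813 0.79082357 0.13362958 0.09839226] [290.07597396   0.         320.42145818] -0.012859466092279939 [ 8.34256838e+01  7.39232307e-02 -1.27940039e+02]
```

View pics/w0.png

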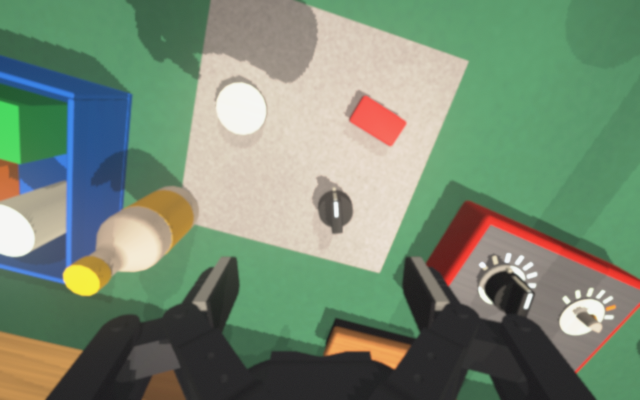

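The wrist picture shows the loose knob at (336,210) with its pointer up, nearly along tool x. The box's bare shaft is at (588,315). I fit a knob silhouette in the three pictures for its pose.

```bash
cat >> h.py <<'E'
from scipy.optimize import minimize
a=np.linspace(0,2*np.pi,40)
BODY=np.array([[23.5*np.cos(t),23.5*np.sin(t),z] for t in a for z in (0,24)])
BAR=np.array([[x,y,z] for x in(-22,22) for y in(-7,7) for z in(24,44)])
def sil(im,x,y,yaw,z0,S=8):
    o=np.zeros((400,640),np.uint8);M=R.from_euler('z',yaw)
    for P in (BODY,BAR):
        q=proj(im,M.apply(P)+[x,y,z0]);h=cv2.convexHull(q.astype(np.float32))
        cv2.fillConvexPoly(o,np.round(h*16).astype(np.int32),1,shift=4)
    return o
def dark(im,x,y,z,w,th=55):
    c=proj(im,[x,y,z]).astype(int);m=np.zeros((400,640),np.uint8)
    s=np.s_[max(0,c[1]-w):c[1]+w,max(0,c[0]-w):c[0]+w]
    m[s]=(im['color'][s].max(-1)<th);return cv2.morphologyEx(m,cv2.MORPH_CLOSE,np.ones((5,5),np.uint8))
def fitknob(ims,x0,z0,w,th=55):
    D=[dark(i,x0[0],x0[1],z0+20,w,th) for i in ims]
    def f(p):
        c=0
        for i,d in zip(ims,D):
            s=sil(i,p[0],p[1],p[2]/20,z0);c+=1-(s&d).sum()/max(1,(s|d).sum())
        return c
    best=None
    for dy in (-.3,-.1,.1,.3):
        p=np.array([x0[0],x0[1],20*(x0[2]+dy)])
        r=minimize(f,p,method='Nelder-Mead',options=dict(initial_simplex=p+np.array([[0,0,0],[6,0,0],[0,6,0],[0,0,4]]),xatol=.05,fatol=1e-4))
        if best is None or r.fun<best.fun: best=r
    return best.x[0],best.x[1],best.x[2]/20,best.fun
E
python3 - <<'E'
from h import *
import pickle
I={n:pickle.load(open(n+'0.pkl','rb')) for n in('top','scene','w')}
print('w knob@24',onz(I['w'],336,210,24).round(1))
print('w shaft foot',onz(I['w'],588,315,70).round(1))
for k in (['w'],['top'],['scene'],['w','top','scene']):
    print(k,np.round(fitknob([I[n] for n in k],(574,-252,.33),0,30 if k!=['top'] else 16),3))
E
```

```text
w knob@24 [ 574.4 -256.2   24. ]
w shaft foot [604.1  95.9  70. ]
['w'] [ 5.74e+02 -2.52e+02  3.00e-02  1.00e+00]
['top'] [ 5.74404e+02 -2.55931e+02  1.28000e-01  3.35000e-01]
['scene'] [ 5.78771e+02 -2.54050e+02  6.47000e-01  2.41000e-01]
['w', 'top', 'scene'] [ 577.875 -258.268    0.766    1.595]
```

carry_out(
  motion=[
    [0,0,0,-12,10,35,1],
    [0,0,0,-25,21,70,1],
    [0,0,0,-25,21,70,1],
  ],
)

```text
clock: 1.65
position: [544.7, -265.3, 172.3]
ee_rot: [-0.142, 0.99, 0.001, -0.003]
contact_force: [0.2, 0.5, -0.1]
gripper_width: 85.3
grasp_force: 0.0
```

Run:
```python
from h import *
import pickle
im=grab('wrist');pickle.dump(im,open('w1.pkl','wb'));s=read_state();print(s['clock'],s['position'],s['ee_rot'])
w0=pickle.load(open('w0.pkl','rb'))
print('cap',onz(w0,85,278,170))
for th in (60,75,90): 
  for j in (im,w0): print(th,np.round(fitknob([j],(574.5,-256,.33),0,45,th),3))
c=proj(im,[574.5,-256,20]).astype(int);print(c)
w,h=80,60
v=im['color'][max(0,c[1]-h):c[1]+h,c[0]-w:c[0]+w]
c2=(588,315);v2=w0['color'][c2[1]-30:c2[1]+30,c2[0]-40:c2[0]+40]
cv2.imwrite('pics/m1.png',np.hstack([cv2.resize(v,(400,300),interpolation=2),cv2.resize(v2,(400,300),interpolation=2)]))
```

```text
1.7 [ 545.94141447 -266.18408852  174.59892039] [-1.42225471e-01  9.89833166e-01  2.58876539e-04 -1.46688399e-03]
cap [ 638.58397904 -460.39509732  170.        ]
60 [ 5.745e+02 -2.560e+02  3.000e-02  1.000e+00]
60 [ 5.745e+02 -2.560e+02  3.000e-02  1.000e+00]
75 [ 610.641 -259.479    1.747    0.986]
75 [ 5.745e+02 -2.560e+02  3.000e-02  1.000e+00]
90 [ 5.78275e+02 -2.57889e+02  2.82000e-01  6.46000e-01]
90 [ 580.661 -256.047    0.627    0.769]
[320 216]
```

View pics/m1.png

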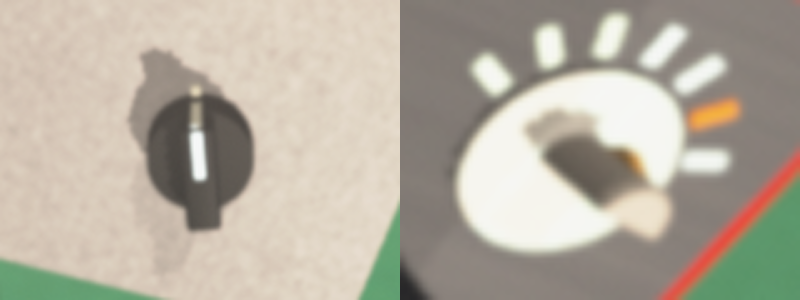

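The knob's body centre is at (320,217), the far end of its bar at (321.6,247.6) and its pointer at (317.6,208) to (318,191). In the second crop, the shaft's brass catch is at the crop's upper right, so the flat faces lower left.

Run:
```python
from h import *
import pickle
im=pickle.load(open('w1.pkl','rb'))
A=onz(im,321.6,247.2,44);B=onz(im,317.6,208,44);C=onz(im,318,191.2,0)
print(A,B,np.hypot(*(A-B)[:2]),np.arctan2(*(A-B)[1::-1]),(A+B)/2,C)
for u,v in ((299.2,217),(341.4,217)): print(onz(im,u,v,22))
g=im['color'].astype(int).max(-1)
m=np.zeros((400,640),np.uint8);m[185:255,290:350]=(g[185:255,290:350]<115)
for th in (85,100,115):
  print(th,np.round(fitknob([im],(574.5,-256,.33),0,38,th),3))
```

```text
[ 596.02421898 -248.80746642   44.        ] [ 557.24611655 -264.1781168    44.        ] 41.713284703202206 0.37737703124211164 [ 576.63516777 -256.49279161   44.        ] [ 554.35477669 -264.7641661     0.        ]
[ 580.13054654 -277.51834214   22.        ]
[ 567.89007147 -235.46851186   22.        ]
85 [ 5.80112e+02 -2.55983e+02  2.08000e-01  7.66000e-01]
100 [ 5.77896e+02 -2.56575e+02  2.82000e-01  3.31000e-01]
115 [ 5.78110e+02 -2.55796e+02  3.94000e-01  2.67000e-01]
```

carry_out(
  motion=[
    [0,0,-0.085,-33,1,50,0.3],
    [0,0,-0.085,-33,1,100,0.2],
    [0,0,-0.085,-33,1,120,0.2],
    [0,0,-0.085,-33,1,130,0.2],
    [0,0,-0.085,-33,1,130,0.2],
  ],
)

```text
clock: 2.33
position: [578.9, -256.2, 46.4]
ee_rot: [-0.184, 0.983, -0.0, 0.001]
contact_force: [-0.0, 0.6, -0.1]
gripper_width: 50.9
grasp_force: 0.0
```

Run:
```python
from h import *
s=read_state();print(s['position'],s['gripper_width'],s['contact_force'],R.from_quat(s['ee_rot']).as_matrix()[:,0])
im=grab('wrist','w2.png')
```

```text
[ 578.87293366 -256.16259353   46.3710409 ] 50.907796421709214 [-0.04187498  0.6073489  -0.09866646] [-0.93225249 -0.3618065  -0.00116577]
```

View pics/w2.png

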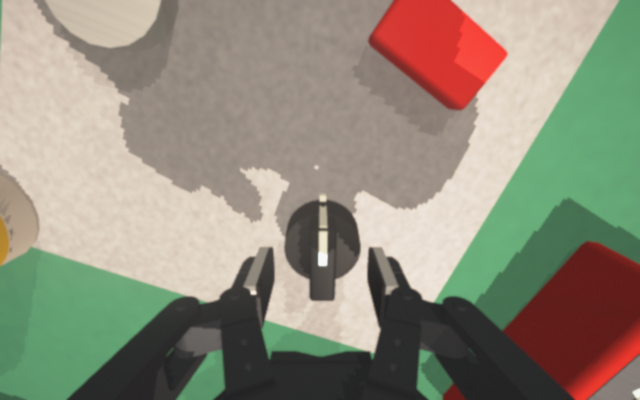

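The bar is at (322,260), midway between the fingers and aligned with them. I go down 5 mm and close.

carry_out(
  motion=[
    [0,0,0,0,0,5,0.0],
    [0,0,0,0,0,5,-1],
    [0,0,0,0,0,5,-1],
    [0,0,0,0,0,5,-1],
    [0,0,0,0,0,5,-1],
  ],
)

```text
clock: 3.0
position: [578.9, -255.3, 41.0]
ee_rot: [-0.184, 0.983, -0.0, 0.0]
contact_force: [0.0, 0.4, 2.9]
gripper_width: 12.5
grasp_force: 61.3
```

carry_out(
  motion=[
    [0,0,0,0,0,0,-1],
    [0,0,0,0,0,-10,-1],
    [0,0,0,0,0,-60,-1],
    [0,0,0,0,0,-110,-1],
  ],
)

```text
clock: 3.5
position: [577.6, -255.0, 150.5]
ee_rot: [-0.184, 0.983, 0.001, -0.001]
contact_force: [1.6, 0.0, -1.8]
gripper_width: 12.4
grasp_force: 60.6
```

Run:
```python
from h import *
import pickle
s=read_state();T=R.from_quat(s['ee_rot']);print(s['clock'],s['position'],s['gripper_width'],s['contact_force'],T.as_matrix()[:,0])
im=grab('wrist','w3.png');pickle.dump((im,s),open('w3.pkl','wb'))
```

```text
3.5 [ 577.60414654 -255.04548802  150.4939253 ] 12.358472541175779 [ 1.60067437  0.0479902  -1.76117213] [-0.93210852 -0.36217081  0.00245262]
```

View pics/w3.png

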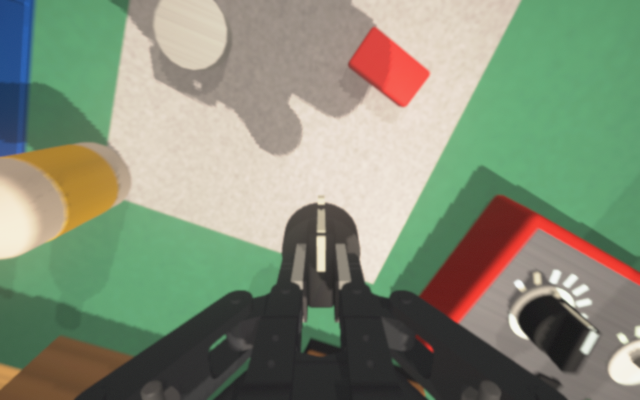

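The knob is held straight, with its pointer at (321,197). I carry it towards the box for a look at the shaft.

carry_out(
  motion=[
    [0,0,0,-35,43,-15,-1],
    [0,0,0,-72,88,-25,-1],
    [0,0,0,-108,132,-25,-1],
    [0,0,0,-144,176,-25,-1],
    [0,0,0,-180,220,-25,-1],
  ],
)

```text
clock: 4.18
position: [666.3, 16.8, 174.7]
ee_rot: [-0.184, 0.983, 0.0, -0.001]
contact_force: [1.1, 0.4, -0.7]
gripper_width: 12.1
grasp_force: 60.7
```

carry_out(
  motion=[
    [0,0,0,-20,24,0,-1],
    [0,0,0,-38,48,0,-1],
    [0,0,0,-38,48,0,-1],
  ],
)

```text
clock: 4.55
position: [684.6, 75.6, 174.5]
ee_rot: [-0.185, 0.983, 0.0, -0.0]
contact_force: [0.2, 0.2, -1.2]
gripper_width: 12.6
grasp_force: 60.7
```

Run:
```python
from h import *
import pickle
s=read_state();T=R.from_quat(s['ee_rot']);print(s['clock'],s['position'],s['gripper_width'],s['contact_force'],T.as_matrix()[:,0])
im=grab('wrist','w4.png');pickle.dump((im,s),open('w4.pkl','wb'))
i3,s3=pickle.load(open('w3.pkl','rb'))
# knob's x offset from the pointer tip 41 below TCP
P=s3['position'];T3=R.from_quat(s3['ee_rot'])
for u,v,z in((321.5,197,40),(322,236,-3)): print(T3.inv().apply(onz(i3,u,v,P[2]-z)-P))
c=proj(im,[610.5,98.5,75]).astype(int);print(c)
y0=max(0,c[1]-60);x0=min(480,c[0]-80);print(x0,y0)
cv2.imwrite('pics/m4.png',np.hstack([cv2.resize(im['color'],(400,600)) if 0 else cv2.resize(im['color'],(400,250)),cv2.resize(im['color'][y0+20:y0+95,x0+16:x0+144],(400,250),interpolation=2)]))
cv2.imwrite('pics/m4.png',cv2.resize(im['color'][y0:y0+120,x0:x0+160],(800,600),interpolation=2))
```

```text
4.55 [684.60027507  75.55730688 174.45745752] 12.63536258719233 [ 0.20552713  0.21752249 -1.22837581] [-9.31265995e-01 -3.64338887e-01  9.06190339e-04]
[27.86850551  0.30423066 40.06907238]
[22.81721892  0.35838937 -2.94341739]
[383 131]
303 71
```

View pics/m4.png

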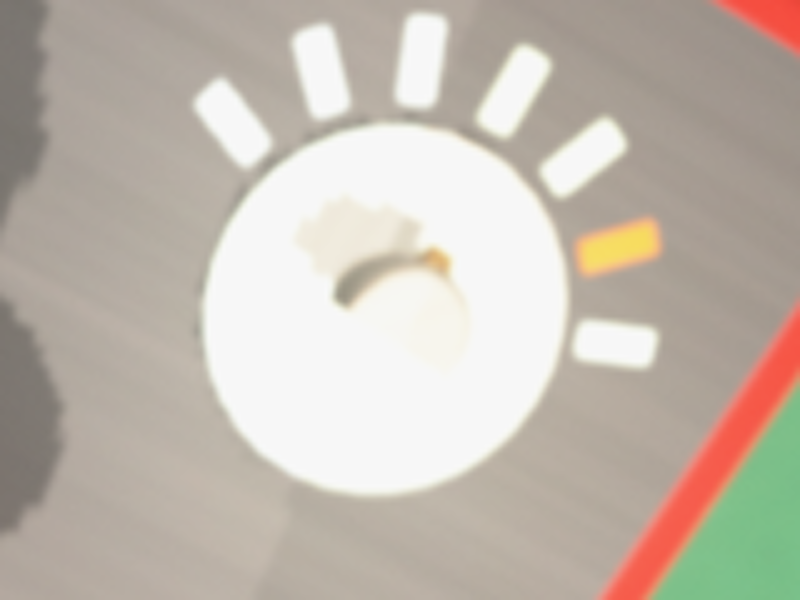

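The plate is centred at about (380,133) in the wrist picture, the orange mark at (427,120) and the brass catch at (390,123). The shaft's flat faces lower left. I fit the plate's outline and stretch the contrast at the shaft top.

Run:
```python
from h import *
import pickle
im,s=pickle.load(open('w4.pkl','rb'));g=im['color']
m=np.zeros((400,640),np.uint8);m[90:178,335:421]=(g[90:178,335:421].min(-1)>205)
n,l,st,ce=cv2.connectedComponentsWithStats(m);k=1+st[1:,4].argmax();m=(l==k).astype(np.uint8)
h=cv2.convexHull(cv2.findContours(m,0,1)[0][0])[:,0]
W=np.array([onz(im,*p,63)[:2] for p in h])
c,r=cv2.minEnclosingCircle(W.astype(np.float32))
A=np.c_[2*W,np.ones(len(W))];q=np.linalg.lstsq(A,(W**2).sum(1),rcond=None)[0];print('plate',q[:2],np.sqrt(q[2]+q[:2]@q[:2]),c,r)
f=q[:2]
O=onz(im,426.6,120.4,62)[:2];d=O-f;print('orange',O,np.hypot(*d),'dir',np.arctan2(d[1],d[0]),'knob yaw',np.arctan2(-d[1],-d[0]),'boxyaw',np.arctan2(-d[1],-d[0])+.8)
for z in(66,71,73):
  C=onz(im,390.4,123.4,z)[:2]-f;print('catch',C,np.hypot(*C),np.arctan2(-C[1],-C[0]))
print('axis px',proj(im,[*f,63]),proj(im,[*f,83]))
# marks
x0,y0=360,110;v=g[y0:y0+42,x0:x0+42].astype(float).min(-1)
cv2.imwrite('pics/m5.png',cv2.resize(np.clip((v-190)*4,0,255).astype(np.uint8),(588,588),interpolation=2))
```

```text
plate [613.53926521  98.9366253 ] 29.50656784701288 (613.5386962890625, 98.91410064697266) 29.670394897460938
orange [589.88536091 130.0189319 ] 39.059147087635885 dir 2.221305825163141 knob yaw -0.9202868284266523 boxyaw -0.12028682842665228
catch [-10.79204254   3.9401252 ] 11.488810589518073 -0.3500590465300861
catch [-10.72935891   2.69800629] 11.0633801642179 -0.24635245721104349
catch [-10.70428546   2.20115873] 10.928258188795656 -0.2028063864798082
axis px [379.39183702 133.99006312] [384.5714065  137.09290397]
```

View pics/m5.png

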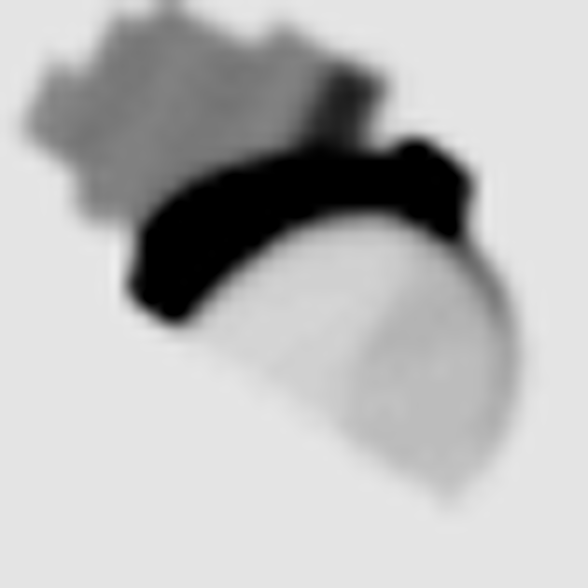

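The shaft top's chord runs from (373.2,133.0) to (392.1,145.7), with the round side at upper right.

Run:
```python
from h import *
import pickle
im,s=pickle.load(open('w4.pkl','rb'))
A=onz(im,373.2,133,83)[:2];B=onz(im,392.1,145.7,83)[:2];d=B-A
print(A,B,np.hypot(*d)); n=np.array([d[1],-d[0]])/np.hypot(*d)
f=np.array([613.5,98.9]);n*=np.sign(n@((A+B)/2-f));print('normal yaw',np.arctan2(n[1],n[0]),'dist',n@((A+B)/2-f),'lat',((A+B)/2-f)@d/np.hypot(*d))
```

```text
[613.91290537  89.75910605] [617.26111292 106.99263017] 17.555763936532696
normal yaw -0.191893947273272 dist 2.1486632499466913 lat -0.11648024754315177
```

carry_out(
  motion=[
    [0,0,0.15,20,15,0,-1],
    [0,0,0.3,40,31,10,-1],
    [0,0,0.45,57,47,22,-1],
    [0,0,0.573,57,47,36,-1],
    [0,0,0.573,57,47,36,-1],
  ],
)

```text
clock: 5.22
position: [613.3, 95.4, 138.5]
ee_rot: [0.101, 0.995, -0.001, -0.001]
contact_force: [0.1, 0.2, -1.7]
gripper_width: 12.5
grasp_force: 60.7
```

carry_out(
  motion=[
    [0,0,0,0,0,0,-1],
  ],
)

```text
clock: 5.35
position: [614.8, 96.0, 139.9]
ee_rot: [0.101, 0.995, 0.0, 0.0]
contact_force: [-0.6, -0.7, -0.7]
gripper_width: 12.5
grasp_force: 60.7
```

Run:
```python
from h import *
s=read_state();X=R.from_quat(s['ee_rot']).as_matrix()
k=s['position']+X@[.8,.3,41];e=X.T@(np.array([613.5,98.9,83])-k)
print(s['clock'],s['position'],s['contact_force'],s['wrist_torque'],'knob',k,'yaw',np.arctan2(-X[1,0],-X[0,0]),'err tool',e,X[:,2])
im=grab('scene')
c=proj(im,[613,99,90]).astype(int)
cv2.imwrite('pics/s6.png',cv2.resize(im['color'][c[1]-45:c[1]+45,c[0]-60:c[0]+60],(600,450),interpolation=2))
```

```text
5.35 [614.84858386  95.97310397 139.92956215] [-0.60543501 -0.73314842 -0.74518221] [-0.02950303 -0.02329625 -0.0318067 ] knob [614.16095781  96.42754654  98.92894444] yaw -0.20142910934652974 err tool [ 1.1559933   2.28724275 15.92838229] [ 8.82392943e-04  1.10323814e-05 -9.99999611e-01]
```

View pics/s6.png

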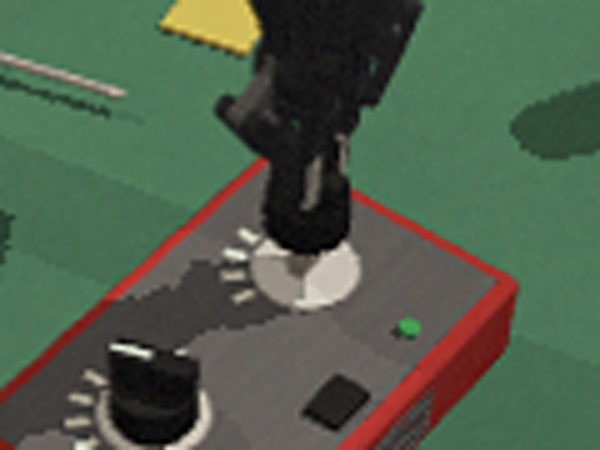

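The knob hangs just above the shaft, pointing the right way, and needs about +1 and +2.2 mm of correction. I now go down slowly by feel.

carry_out(
  motion=[
    [0,0,0,1,2.2,5,-1],
    [0,0,0,1,2.2,10,-1],
    [0,0,0,1,2.2,13,-1],
    [0,0,0,1,2.2,13,-1],
  ],
)

```text
clock: 5.9
position: [613.6, 99.0, 125.8]
ee_rot: [0.101, 0.995, -0.0, -0.0]
contact_force: [-0.6, -0.4, -0.7]
gripper_width: 12.3
grasp_force: 60.7
```

carry_out(
  motion=[
    [0,0,0,0,0,1.5,-1],
    [0,0,0,0,0,3,-1],
    [0,0,0,0,0,4.5,-1],
    [0,0,0,0,0,4.5,-1],
  ],
)

```text
clock: 6.4
position: [613.7, 99.0, 121.7]
ee_rot: [0.101, 0.995, -0.0, -0.0]
contact_force: [0.4, 0.0, -1.5]
gripper_width: 12.9
grasp_force: 60.7
```

```bash
cat > st.py <<'E'
from h import *
s=read_state();X=R.from_quat(s['ee_rot']).as_matrix();k=s['position']+X@[.8,.3,41]
print(s['clock'],'F',s['contact_force'].round(2),'M',s['wrist_torque'].round(3),'knob',k.round(2),'above plate',round(k[2]-63,2),'yaw',np.arctan2(-X[1,0],-X[0,0]).round(3),'err tool',(X.T@(np.array([613.5,98.9,63])-k)).round(2),s['gripper_width'].round(1))
E
python3 st.py
```

```text
Traceback (most recent call last):
  File "st.py", line 3, in <module>
    print(s['clock'],'F',s['contact_force'].round(2),'M',s['wrist_torque'].round(3),'knob',k.round(2),'above plate',round(k[2]-63,2),'yaw',np.arctan2(-X[1,0],-X[0,0]).round(3),'err tool',(X.T@(np.array([613.5,98.9,63])-k)).round(2),s['gripper_width'].round(1))
                                                                                                                                                                                                                                        ^^^^^^^^^^^^^^^^^^^^^^^^
AttributeError: 'float' object has no attribute 'round'
```

carry_out(
  motion=[
    [0,0,0,0,0,1,-1],
    [0,0,0,0,0,2,-1],
    [0,0,0,0,0,3,-1],
    [0,0,0,0,0,3,-1],
  ],
)

```text
clock: 6.9
position: [614.0, 99.1, 119.7]
ee_rot: [0.101, 0.995, 0.0, 0.0]
contact_force: [-1.4, 0.5, 3.0]
gripper_width: 12.3
grasp_force: 61.5
```

```bash
sed -i "s/s\['gripper_width'\].round(1)/s['gripper_width']/" st.py; python3 st.py
```

```text
6.9 F [-1.38  0.47  3.01] M [-0.068  0.553 -0.035] knob [613.32  99.52  78.67] above plate 15.67 yaw -0.202 err tool [-0.28 -0.57 15.67] 12.338601399603178
```

carry_out(
  motion=[
    [0,0,0,0.7,0,0,-1],
    [0,0,0.05,0.7,0,0.5,-1],
    [0,0,0.1,0.7,0,0.5,-1],
    [0,0,0.1,0.7,0,0.5,-1],
  ],
)

```text
clock: 7.4
position: [614.3, 99.3, 119.4]
ee_rot: [0.15, 0.989, 0.0, 0.001]
contact_force: [-0.4, -1.1, 6.3]
gripper_width: 12.5
grasp_force: 61.7
```

```bash
python3 st.py
```

```text
7.4 F [-0.42 -1.11  6.32] M [-0.205 -0.044 -0.039] knob [613.71  99.85  78.38] above plate 15.38 yaw -0.301 err tool [-0.04 -0.99 15.38] 12.492609871584657
```

Contact is at about 15.4 mm, so the tip is caught at the wrong angle. I sweep the other way.

carry_out(
  motion=[
    [0,0,-0.06,0,0,0,-1],
    [0,0,-0.12,0,0,0,-1],
    [0,0,-0.18,0,0,0,-1],
    [0,0,-0.18,0,0,0,-1],
  ],
)

```text
clock: 7.9
position: [614.2, 99.4, 119.3]
ee_rot: [0.06, 0.998, 0.0, 0.001]
contact_force: [0.3, -1.2, 4.5]
gripper_width: 12.6
grasp_force: 61.6
```

carry_out(
  motion=[
    [0,0,-0.06,0,0,0,-1],
    [0,0,-0.12,0,0,0,-1],
    [0,0,-0.12,0,0,0,-1],
  ],
)

```text
clock: 8.28
position: [614.5, 99.4, 119.3]
ee_rot: [0.001, 1.0, 0.0, 0.002]
contact_force: [1.5, -0.7, 5.5]
gripper_width: 12.5
grasp_force: 61.6
```

```bash
python3 st.py
```

```text
8.275 F [ 1.54 -0.73  5.49] M [-0.174 -0.338  0.026] knob [613.81  99.71  78.29] above plate 15.29 yaw -0.002 err tool [ 0.36 -0.82 15.29] 12.491266354598425
```

carry_out(
  motion=[
    [0,0,0.05,-0.5,-0.7,0,-1],
    [0,0,0.12,-0.5,-0.7,0,-1],
    [0,0,0.18,-0.5,-0.7,0,-1],
    [0,0,0.24,-0.5,-0.7,0,-1],
    [0,0,0.24,-0.5,-0.7,0,-1],
  ],
)

```text
clock: 8.9
position: [614.6, 98.9, 117.9]
ee_rot: [0.121, 0.993, 0.001, 0.001]
contact_force: [3.9, 0.7, -1.5]
gripper_width: 12.2
grasp_force: 60.8
```

```bash
python3 st.py
```

```text
8.9 F [ 3.9   0.68 -1.53] M [ 0.04  -1.271  0.059] knob [613.98  99.39  76.91] above plate 13.91 yaw -0.242 err tool [ 0.38 -0.61 13.91] 12.238483745668852
```

It has dropped onto the flat (13.9 mm, no push). I ease sideways and go down.

carry_out(
  motion=[
    [0,0,0,-0.6,0,0.5,-1],
    [0,0,0,-0.6,0,1.5,-1],
    [0,0,0,-0.6,0,2.5,-1],
    [0,0,0,-0.6,0,3.5,-1],
  ],
)

```text
clock: 9.4
position: [614.7, 98.5, 115.1]
ee_rot: [0.121, 0.993, 0.0, 0.001]
contact_force: [3.6, 0.6, 0.2]
gripper_width: 12.6
grasp_force: 60.9
```

```bash
python3 st.py
```

```text
9.4 F [3.56 0.63 0.17] M [ 0.009 -1.261  0.032] knob [614.05  98.97  74.06] above plate 11.06 yaw -0.242 err tool [ 0.53 -0.21 11.06] 12.634347253092637
```

carry_out(
  motion=[
    [0,0,0,-0.5,0,1,-1],
    [0,0,0,-0.6,0,2,-1],
    [0,0,0,-0.6,0,3,-1],
    [0,0,0,-0.6,0,3,-1],
  ],
)

```text
clock: 9.9
position: [614.8, 98.4, 113.0]
ee_rot: [0.121, 0.993, 0.0, 0.0]
contact_force: [1.9, 1.0, 5.9]
gripper_width: 12.4
grasp_force: 61.8
```

```bash
python3 st.py
```

```text
9.9 F [1.88 1.03 5.88] M [ 0.358 -0.282  0.016] knob [614.16  98.9   72.01] above plate 9.01 yaw -0.242 err tool [ 0.65 -0.16  9.01] 12.442408883755263
```

Against the catch now, at about 9 mm and 6 N. I push on gently.

carry_out(
  motion=[
    [0,0,0,-0.2,0,0.8,-1],
    [0,0,0,-0.2,0,1.6,-1],
    [0,0,0,-0.2,0,1.6,-1],
  ],
)

```text
clock: 10.28
position: [614.9, 98.4, 111.6]
ee_rot: [0.121, 0.993, 0.0, 0.0]
contact_force: [0.7, 1.2, 7.2]
gripper_width: 12.7
grasp_force: 61.9
```

```bash
python3 st.py
```

```text
10.275 F [0.66 1.23 7.18] M [ 0.452 -0.148  0.085] knob [614.23  98.91  70.56] above plate 7.56 yaw -0.242 err tool [ 0.71 -0.18  7.56] 12.737118480390867
```

carry_out(
  motion=[
    [0,0,0,0,0,1,-1],
    [0,0,0,0,0,2,-1],
    [0,0,0,0,0,3,-1],
    [0,0,0,0,0,3,-1],
  ],
)

```text
clock: 10.78
position: [614.9, 98.5, 107.7]
ee_rot: [0.121, 0.993, 0.0, 0.0]
contact_force: [1.9, 2.2, 3.7]
gripper_width: 12.7
grasp_force: 61.4
```

```bash
python3 st.py
```

```text
10.775 F [1.95 2.22 3.74] M [ 0.643 -0.464  0.043] knob [614.21  98.96  66.73] above plate 3.73 yaw -0.242 err tool [ 0.68 -0.23  3.73] 12.743992617040702
```

carry_out(
  motion=[
    [0,0,0,-0.2,-0.3,1,-1],
    [0,0,0,-0.2,-0.3,2,-1],
    [0,0,0,-0.2,-0.3,3,-1],
    [0,0,0,-0.2,-0.3,3,-1],
  ],
)

```text
clock: 11.28
position: [615.0, 98.3, 104.0]
ee_rot: [0.121, 0.993, 0.0, -0.0]
contact_force: [0.6, 5.3, 1.8]
gripper_width: 12.6
grasp_force: 61.2
```

```bash
python3 st.py
```

```text
11.275 F [0.56 5.28 1.8 ] M [ 1.617 -0.44   0.009] knob [614.33  98.84  63.04] above plate 0.04 yaw -0.242 err tool [ 0.82 -0.14  0.04] 12.632751314169152
```

carry_out(
  motion=[
    [0,0,0,0,0.8,0.5,-1],
    [0,0,0,0,0.8,1,-1],
    [0,0,0,0,0.8,1.5,-1],
    [0,0,0,0,0.8,1.5,-1],
  ],
)

```text
clock: 11.78
position: [615.0, 98.4, 104.0]
ee_rot: [0.121, 0.993, -0.0, -0.0]
contact_force: [-1.3, 3.4, 7.6]
gripper_width: 12.1
grasp_force: 62.1
```

```bash
python3 st.py
```

```text
11.775 F [-1.29  3.44  7.64] M [ 1.041  0.432 -0.021] knob [614.33  98.89  62.96] above plate -0.04 yaw -0.242 err tool [ 0.81 -0.19 -0.04] 12.099908998659
```

The knob stops on the plate with force rising, so it is home. I ease the push and turn it clockwise by 0.67 rad.

carry_out(
  motion=[
    [0,0,0.1,0,0.4,-1,-1],
    [0,0,0.22,0.1,0.3,-1.3,-1],
    [0,0,0.34,0.2,0.2,-1.3,-1],
    [0,0,0.46,0.2,0.1,-1.3,-1],
    [0,0,0.46,0.2,0.1,-1.3,-1],
  ],
)

```text
clock: 12.4
position: [614.9, 97.9, 104.0]
ee_rot: [0.343, 0.939, -0.001, -0.0]
contact_force: [1.1, 1.2, 3.4]
gripper_width: 12.4
grasp_force: 61.3
```

```bash
python3 st.py
```

```text
12.4 F [1.13 1.25 3.39] M [ 0.17  -0.455 -0.031] knob [614.47  98.63  63.  ] above plate -0.0 yaw -0.701 err tool [ 0.91 -0.42 -0.  ] 12.44365054849387
```

carry_out(
  motion=[
    [0,0,0.11,0,0,0,-1],
    [0,0,0.22,0,0,0,-1],
    [0,0,0.22,0,0,0,-1],
  ],
)

```text
clock: 12.78
position: [614.6, 97.7, 104.0]
ee_rot: [0.444, 0.896, -0.001, -0.0]
contact_force: [0.1, -1.5, 3.8]
gripper_width: 12.4
grasp_force: 61.4
```

```bash
python3 st.py
python3 - <<'E'
from h import *
import pickle
im=pickle.load(open('top0.pkl','rb'));g=im['color']
# box yaw from red rim edges (top face, z=60) in top view, and from w4's orange stripe centroid
hsv=cv2.cvtColor(g,cv2.COLOR_BGR2HSV)
m=(((hsv[...,0]<6)|(hsv[...,0]>174))&(hsv[...,1]>170)&(hsv[...,2]>150)).astype(np.uint8);m[:,:240]=0;m[:,352:]=0;m[:138]=0;m[215:]=0
h=cv2.convexHull(cv2.findNonZero(m))[:,0]
W=np.array([onz(im,*p,60)[:2] for p in h],np.float32);r=cv2.minAreaRect(W);print(r)
for w in ('w4.pkl',):
    i,_=pickle.load(open(w,'rb'));c=cv2.cvtColor(i['color'],cv2.COLOR_BGR2HSV)
    o=((c[...,0]>12)&(c[...,0]<28)&(c[...,1]>110)&(c[...,2]>150));o[:100]=0;o[140:]=0;o[:,:412]=0;o[:,445:]=0
    v,u=np.nonzero(o);P=np.array([onz(i,a,b,61)[:2] for a,b in zip(u,v)]);C=P.mean(0)
    for f in ([613.5,98.9],[614.0,98.7]): d=C-f;print(len(u),C,np.hypot(*d),'knob yaw',np.arctan2(-d[1],-d[0]))
E
```

```text
12.775 F [ 0.06 -1.49  3.76] M [-0.275 -0.25   0.003] knob [614.33  98.5   62.97] above plate -0.03 yaw -0.92 err tool [ 0.82 -0.42 -0.03] 12.36132056005823
((615.0563354492188, 33.26885986328125), (265.046630859375, 167.34075927734375), 83.24473571777344)
109 [589.54861146 129.96529227] 39.226539442177106 knob yaw -0.9139891532685219
109 [589.54861146 129.96529227] 39.69116906888627 knob yaw -0.9070894629018713
```

The knob yaw is -0.92, against a target of -0.91 to -0.92. I release and lift.

carry_out(
  motion=[
    [0,0,0,0,0,0,-0.4],
    [0,0,0,0,0,0,0],
    [0,0,0,0,0,0,0.2],
    [0,0,0,0,0,0,0.2],
  ],
)

```text
clock: 13.28
position: [614.9, 98.7, 103.8]
ee_rot: [0.445, 0.896, -0.0, -0.0]
contact_force: [0.1, -0.5, 0.1]
gripper_width: 51.2
grasp_force: 0.0
```

carry_out(
  motion=[
    [0,0,0,0,0,-20,0.2],
    [0,0,0,0,0,-60,0.2],
    [0,0,0,-50,0,-90,0.2],
    [0,0,0,-50,0,-90,0.2],
  ],
)

```text
clock: 13.78
position: [648.0, 57.3, 197.0]
ee_rot: [0.446, 0.895, 0.002, 0.003]
contact_force: [-0.6, -0.3, -0.2]
gripper_width: 51.2
grasp_force: 0.0
```

Run:
```python
from h import *
import pickle
s=read_state();print(s['clock'],s['position'],s['contact_force'],s['gripper_width'])
im=grab('wrist','w9.png');pickle.dump(im,open('w9.pkl','wb'))
for th in (90,105,120): print(th,np.round(fitknob([im],(613.8,98.8,-.92),63,45,th),3))
g=im['color'];pr=[proj(im,q).round(0) for q in ([613.8,98.8,107],[613.8-22*.606,98.8+22*.795,107],[613.8-27*.606,98.8+27*.795,63])];print(pr)
# white pointer pixels on bar top, compared with the expected line
a,b=proj(im,[613.8,98.8,107]),proj(im,[613.8-22*.606,98.8+22*.795,107])
k=np.zeros((400,640),np.uint8);cv2.line(k,*[tuple(int(x) for x in q) for q in (a,b)],1,15)
v,u=np.nonzero((g.min(-1)>150)&(k>0));P=np.array([onz(im,x,y,107)[:2] for x,y in zip(u,v)])
if len(P):
  c=P.mean(0);w=np.linalg.svd(P-c)[2][0];print(len(P),c,np.arctan(w[1]/w[0]))
```

```text
13.775 [647.95876232  57.32425107 197.04122011] [-0.61321902 -0.26113685 -0.16576087] 51.21047092275551
90 [ 6.11932e+02  9.35100e+01 -3.26000e-01  7.26000e-01]
105 [ 6.14268e+02  9.71720e+01 -9.18000e-01  2.99000e-01]
120 [ 6.13502e+02  9.76560e+01 -9.35000e-01  2.66000e-01]
[array([317., 141.]), array([317., 111.]), array([317., 102.])]
278 [603.7464163  110.83641121] -0.9319361082880795
```

The knob stands on the shaft with its pointer at about -0.93, against a target of -0.92. The gripper is clear, so I hand the job in.

```bash
python3 -c "
from bench import *
print(job_done())"
```

```text
the job is handed in; nothing more can be done
None
```

The knob is pushed fully home on the D-shaft, turned to the orange mark (measured yaw about -0.93 against a target of -0.92 rad) and released; the job is handed in, but the hand-in call returned no verdict.

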